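Open the label printer for a wider roll

ROBOT

A 6-joint arm with a two-finger parallel gripper is mounted at the origin on a cart in front of the work surface, level with it; the furniture and walls round the work are solid. World frame = base frame: x ahead of the robot, y to its left, z up, the work surface at z = 0. Lengths are in mm, angles in rad, forces in N, time in s.
With the tool pointing down it reaches from about 350 to 875 mm from the base axis. Payload 4.2 kg.
Tool frame: the origin (TCP) lies midway between the tips of the shut fingers; the grasp point (between the pads) lies 19 mm behind it (tcp_to_grasp is the distance from the TCP to the grasp point, in mm); z points along the fingers, y is the line along which they close (so a half turn about z gives the same grasp; the last joint's range is limited). The gripper opens to 85 mm and grips with 20 to 120 N. Pads are 22 mm wide; open, the fingers measure 114 mm over their backs; the gripper's body (76 mm by 85 mm) begins 54 mm behind the grasp point. The pads swing forward as they close: fully open they stand 13 mm farther back than shut.
Start: joints at [1.52, 0.385, 0.008, 0, -1.194, -0.259], TCP at [190.51, 595.235, 191.412] pointing down, gripper open.
Joint ranges: [-3.14, 3.14], [-1.21, 2.06], [-1.07, 1.41], [-3.16, 2.05], [-2.99, -0.16], [-3.1, 3.1]. Speed limits (rad/s): [2.79, 2.79, 3.14, 3.14, 3.14, 3.14].

INTERFACE

Orientations are given as a unit quaternion [x, y, z, w].
In Python, from bench import read_state, get_image, job_done, tcp_to_grasp gives the robot as it stands.
- The arm moves only by the tool jog_arm, never from a script. Its argument "plan" is a list of rows, each a list of 3 entries, a list of its own where there are three numbers: the finger opening in mm, from 0 to 85.4, then the shift along the tool's x, y, z as a fraction of full scale, then the turn, a rotation vector about the tool's x, y, z as a fraction of full scale. A call has 1 to 10 rows; each row is the pose to reach, as a shift and turn from the pose commanded when the call began, along the tool's axes at that moment; what a row does not reach only later rows make up. Full scale, the value 1, is 0.1 m for a shift and 60 degrees for a turn. A row lasts 1/8 s, in which the tool goes at most 62.5 mm and 10.7 degrees, less where a joint would pass 70% of its speed; a pose out of reach is approached as far as the arm can. A call with a number of a shift or a turn outside -1 to 1 is refused whole. A call with a gripper value outside its range is refused whole. The fingers move at their own pace and stop on an object; the grip force is fixed at half the most. Time passes only in rows, so rows that repeat a pose let the fingers close. It gives the time, the measured TCP pose, the force, the opening and the grip force at its end, in the units of the state.
- read_state(): the state, without advancing time (a new reading comes with each control period).
- get_image(name): name is "scene" or "top"; returns a dict with "img" (400x640x3 uint8, red, green, blue), "range_z" (400x640 float32, mm along the optical axis (not along the pixel's ray), 0 where there is no reading), "intrinsics" (3x3 intrinsics, pixels), "extrinsics" (4x4, takes a point from camera to world coordinates). Camera axes: x right, y down, z forward; pixel columns grow to the right and rows downward; lengths in mm; the calibration is good to about 2 mm. A picture is of the moment at which its call begins.
- job_done(): hands the job in; it is judged then, once.
The state is a dict: "clock": time; "joints": joint angles; "joint_vel": joint speeds; "joint_efforts": joint torques, N m; "position": TCP position; "ee_rot": TCP orientation; "contact_force": force on the tool from outside, world axes, zero at the start; "wrist_torque": the same for the moment, N m; "gripper_width": finger opening in mm; "grasp_force": force on a finger pad.
Only numpy, scipy, OpenCV 4.12 (cv2) and the standard library are available. Lean on these libraries where they do the work, as an engineer would, in place of code of your own. Each camera call takes 0.05 s, during which the arm holds its last target. There are 200 camera calls.

TASK

Make the small label printer ready for the wide new roll: press its two release tabs down together, one fingertip on each, and hold both down until the cover has sprung well clear of the hooks. When the cover stands open, reach into the printer from above and push the sliding roll guide outwards with the fingers until it is at its stop. Press and push only, gently: grip or lift nothing, and leave the other things on the table where they are.

Things in the scene. Friction and masses are not known exactly. Their poses are not given: they have to be found in the camera images.
- printer: desktop label printer, grey case with a black cover, 195 mm deep (x), 124 mm wide (y), 124 mm high with the cover shut; it does not move. Origin under its middle, on the table; x points to its back (where the cover is hinged), y to its left, z up. Case rim at z = 86 mm. The well inside is 112 mm wide, reaches from x = -40 to 84 mm and is open upwards once the cover is open.
- tab_left (a joint): left release tab, a sprung rocker at the front of the printer: rad, 0 up, 0.32 fully down (pressing point about 9 mm lower). At its pressing point it takes about 2 N to start and 3 N to hold down, more nearer the hook; it springs back. At its rear end a hook stands up and holds the cover shut; the hook is off the cover from about 0.17 rad.
- tab_right (a joint): right release tab, the same as the left one, mirrored; one tab alone does not free the cover.
- tab_left_top (a point): pressing point on the top face of the left tab's finger pad, 98 mm above the table when up; the pad reaches 16 mm to the front and 26 mm to the back of it, is 29 mm wide (printer y, this point in the middle) and stands 12 mm proud of everything beside it; the hook begins 24 mm behind this point, is 16 mm higher and leans 11 mm forward when the tab is down. Moves with the tab.
- tab_right_top (a point): pressing point of the right tab's finger pad, as on the left; 72 mm from the left one along printer y.
- cover (a joint): printer cover: rad, 0 shut, 1.62 fully open (a little past upright). Its spring opens it by itself against a damper once both hooks are off, in about 5 s. If a tab is let go before the cover has risen by about 0.37 rad (some 48 mm at its front edge), its hook catches the cover again on a safety lip. Open, the cover stands behind x = 60 mm of the printer, up to 225 mm high.
- cover_front (a point): middle of the cover's front edge, 130 mm ahead of its hinge; 105 mm above the table when shut.
- roll_guide (a joint): sliding roll guide in the well under the cover, at printer x = 0: metres it has been pushed outwards, towards the printer's right side (printer -y); 0.046 at its stop. It starts between 0 and 0.012, slides with about 1.5 N and stays where it is left.
- guide_face (a point): top of the guide's inner (left) face, in the middle: 76 mm above the table; the guide is an upright grey plate, round at the top, 4 mm thick and 62 mm long (printer x), whose rounded top reaches 89 mm above the table in the middle. On that face a round boss of 18 mm diameter stands out by 4 mm, up to 59 mm above the table. Opposite, a fixed plate of the same shape stands at printer y = 46 to 50 mm (boss to 42 mm), so the gap to put the fingers in is 42 to 54 mm wide.
- frame_post (a point): point on the front right post of the shelf frame at the robot's left, 200 mm above the table; the post is 40 mm square, fixed, and rises from the table to the shelf 0.8 m above it. Keep the arm clear of it.
- label_roll: new roll of white labels standing on end near the table edge, in front of the printer, 58 mm diameter, 80 mm high; origin at the middle of its underside. Not to be moved.
- calculator: desk calculator, 146x102x17 mm, bystander. Origin at its underside.
- gift_box_3: small black gift box, 90x120x40 mm; bystander. Origin at its underside.
- tape_roll_clear: roll of clear packing tape lying flat, 90 mm diameter, 48 mm high; bystander. Origin at its underside.
- marker_blue: white marker with blue cap, 136 mm long, lying at the far right; bystander. Origin at its underside.
- marker_red: white marker with red cap, 136 mm long, lying at the left; bystander. Origin at its underside.

How it is judged:
By the outcome, as a careful person would: the job done as asked, in the order asked, and still so for the second after the job is handed in, with the robot touching nothing.
It also fails if it takes over 51 s, if anything falls off the work surface, if the arm or the gripper's body presses on something with over 40 N, if the wrist force passes 120 N, or if a joint passes its speed limit or range.

## Working session

There is one attempt and no reset: what is moved stays moved. The work goes in short steps, Python scripts to look and compute and a tool call to move; the robot and the scene stay as the last step left them, time stands still between calls to the robot, and variables do not carry over. Pictures are saved under pics/ and viewed, at most 10 in all, crops included, and the job is handed in when it is done.

Besides the shell and the picture viewer there is one more tool, called after ">>>" as name(argument=value, ...) on one line, values as JSON. jog_arm: Moves the arm, as the interface text tells. Its arguments: {"type":"object","properties":{"plan":{"type":"array"}},"required":["plan"]}

```bash
mkdir -p pics; cat > h.py <<'E'
from bench import *
import numpy as np, cv2
from scipy.spatial.transform import Rotation as R
def cap(n):
    d=get_image(n); np.savez('/tmp/%s.npz'%n,**d); return d
def cloud(d):
    K=np.array(d["intrinsics"]);T=np.array(d["extrinsics"]);z=d["range_z"]
    v,u=np.mgrid[:400,:640]
    p=np.stack([(u-K[0,2])/K[0,0]*z,(v-K[1,2])/K[1,1]*z,z],-1)
    return p@T[:3,:3].T+T[:3,3]
E
python3 - <<'E'
from h import *
ims=[]
for n in("scene","top"):
    d=cap(n); cv2.imwrite(f'pics/{n}1.png',cv2.cvtColor(d["img"],cv2.COLOR_RGB2BGR)); print(n,d["extrinsics"],d["intrinsics"])
print(read_state())
E
```

```text
scene [[ 6.14611230e-01 -3.53029757e-01  7.05424005e-01 -2.63447549e+02]
 [-7.88764500e-01 -2.63498795e-01  5.55354795e-01 -5.96768892e+02]
 [-1.01783935e-02 -8.97740706e-01 -4.40406658e-01  6.36079888e+02]
 [ 0.00000000e+00  0.00000000e+00  0.00000000e+00  1.00000000e+00]] [[392.30988775   0.         317.96186579]
 [  0.         392.30988775 200.36498818]
 [  0.           0.           1.        ]]
top [[-7.08348587e-03 -9.92278989e-01  1.23823392e-01  3.57101222e+02]
 [-9.99824724e-01  4.88188911e-03 -1.80745194e-02  3.82146563e+01]
 [ 1.73304738e-02 -1.23929720e-01 -9.92139647e-01  1.49855241e+03]
 [ 0.00000000e+00  0.00000000e+00  0.00000000e+00  1.00000000e+00]] [[481.3176589    0.         317.52824029]
 [  0.         481.3176589  195.02198606]
 [  0.           0.           1.        ]]
{'clock': 0.1, 'joints': array([ 1.51959167e+00,  3.85484271e-01,  6.76944937e-03, -4.16753015e-04,
       -1.19402096e+00, -2.58618300e-01]), 'joint_vel': array([ 0.0013707 , -0.00185265,  0.00230547,  0.00046462,  0.00024319,
        0.0001568 ]), 'joint_efforts': array([-4.59141393e-04, -3.93320775e+01,  1.88927168e+01,  4.19789180e+00,
       -2.59648921e-03,  5.97497262e-06]), 'position': array([190.35550767, 594.67558499, 190.43370893]), 'ee_rot': array([ 9.88012849e-01, -1.54368497e-01, -9.22579123e-05,  9.84567614e-04]), 'contact_force': array([0.40545838, 0.57735582, 0.1551616 ]), 'wrist_torque': array([-0.03530586, -0.04068548,  0.01100612]), 'grasp_force': 0.0, 'gripper_width': 85.80520240193185}
```

View pics/scene1.png

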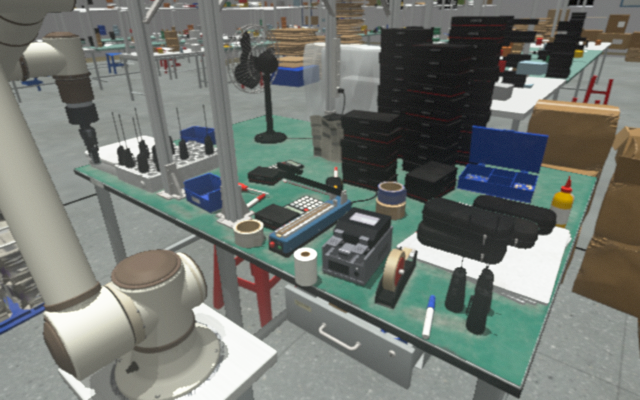

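View pics/top1.png

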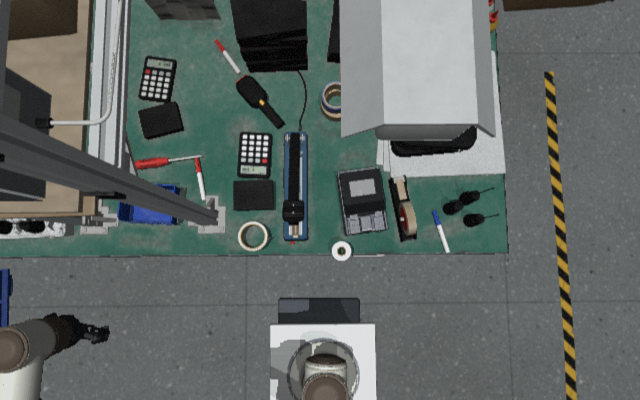

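The scene view shows the printer at about (358,245), the label roll at (306,267) and a frame post rising at (235,215). The top view shows the printer at (362,202), with its two tabs at the front at about (352,226) and (374,222). The arm is at the far left, beyond the post. Next I'll enlarge the printer and measure.

```bash
python3 - <<'E'
from h import *
d=np.load('/tmp/top.npz');s=np.load('/tmp/scene.npz')
a=cv2.resize(d['img'][155:270,315:430],(575,575),interpolation=cv2.INTER_CUBIC)
b=cv2.resize(s['img'][195:300,285:425],(0,0),fx=5.4,fy=5.4,interpolation=cv2.INTER_CUBIC)
cv2.imwrite('pics/a.png',a[:,:,::-1]);cv2.imwrite('pics/b.png',b[:,:,::-1])
P=cloud(d);Q=cloud(s)
for (u,v) in [(352,226),(374,222),(362,185),(342,250),(215,212),(210,225)]: print(u,v,P[v,u].round())
# printer: points by height in region
def reg(P,lo,hi,z0,z1):
    m=(P[...,0]>lo[0])&(P[...,0]<hi[0])&(P[...,1]>lo[1])&(P[...,1]<hi[1])&(P[...,2]>z0)&(P[...,2]<z1);return P[m],m
for n,C in(("top",P),("scene",Q)):
    p,m=reg(C,(400,-170),(680,20),70,140)
    r=cv2.minAreaRect(p[:,:2].astype(np.float32)); print(n,len(p),r,cv2.boxPoints(r).round().tolist())
    for z0 in range(70,140,5): print(z0,((p[:,2]>=z0)&(p[:,2]<z0+5)).sum(),end='; ')
    p,m=reg(C,(330,-60),(430,30),60,90);print('roll',len(p),p.mean(0) if len(p) else 0)
    p,m=reg(C,(300,150),(600,450),150,250);print('post',len(p),p[:,:2].min(0) if len(p) else 0,p[:,:2].max(0) if len(p) else 0,np.median(p,0) if len(p) else 0)
E
```

```text
352 226 [440. -87.  98.]
374 222 [ 452. -151.  101.]
362 185 [ 558. -116.  118.]
342 250 [372. -63.   4.]
215 212 [487. 319.  58.]
210 225 [452. 344.   5.]
top 2402 ((516.841552734375, -119.14815521240234), (190.28793334960938, 124.0077133178711), 7.339101314544678) [[415.0, -70.0], [430.0, -193.0], [619.0, -168.0], [603.0, -45.0]]
70 12; 75 21; 80 121; 85 178; 90 70; 95 133; 100 90; 105 69; 110 156; 115 314; 120 825; 125 398; 130 15; 135 0; roll 151 [367.58659477 -43.26894079  80.71338928]
post 149 [448.72924276 319.25565797] [487.79580257 358.23096204] [463.43641197 321.09672764 202.87749264]
scene 1813 ((515.7483520507812, -119.43467712402344), (192.88613891601562, 120.76988220214844), 6.43384313583374) [[413.0, -70.0], [427.0, -190.0], [618.0, -169.0], [605.0, -49.0]]
70 43; 75 48; 80 120; 85 92; 90 69; 95 210; 100 47; 105 125; 110 191; 115 304; 120 564; 125 0; 130 0; 135 0; roll 172 [363.22502584 -45.79317309  75.61467779]
post 537 [444.83816078 315.15890037] [492.50452071 360.8714879 ] [454.73989656 324.7191593  201.3595627 ]
```

View pics/a.png

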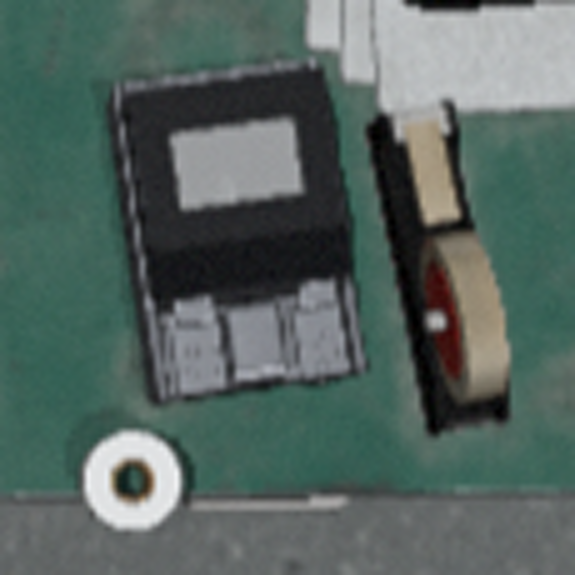

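View pics/b.png

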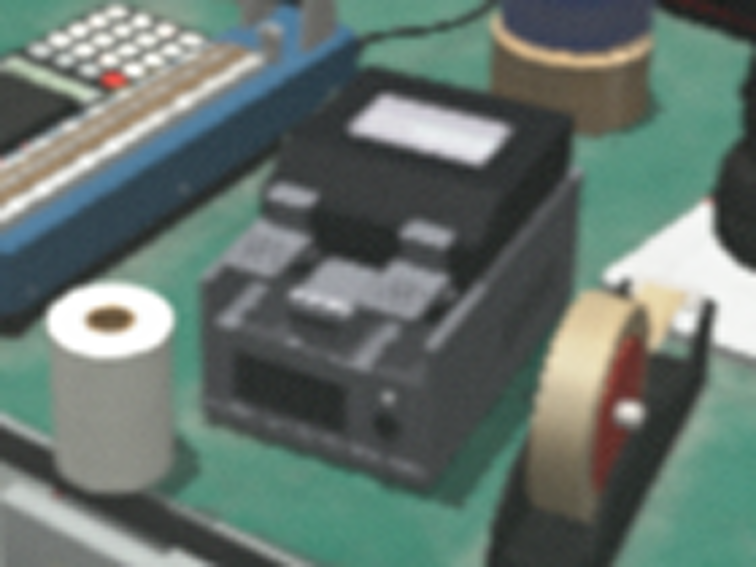

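```bash
python3 - <<'E'
from h import *
d=np.load('/tmp/top.npz');s=np.load('/tmp/scene.npz')
for n,C in(("top",cloud(d)),("scene",cloud(s))):
    p=C.reshape(-1,3);p=p[(abs(p[:,0]-516)<130)&(abs(p[:,1]+119)<90)&(p[:,2]>60)&(p[:,2]<140)]
    for yaw in(6.4,7.0,7.5):
        a=np.radians(yaw);q=p.copy();q[:,:2]=(p[:,:2]-[516,-119])@np.array([[np.cos(a),-np.sin(a)],[np.sin(a),np.cos(a)]])
        f=lambda v:np.percentile(v,[1,99]).round(1)
        print(n,yaw,f(q[:,0]),f(q[:,1]))
    a=np.radians(7.0);q=p.copy();q[:,:2]=(p[:,:2]-[516,-119])@np.array([[np.cos(a),-np.sin(a)],[np.sin(a),np.cos(a)]])
    for y0 in(20,-52):
      for x in range(-104,-20,6):
        b=q[(abs(q[:,0]-x)<3)&(q[:,1]>y0+4)&(q[:,1]<y0+28)]
        print(x,len(b),np.median(b[:,2]).round(0) if len(b) else '',end=' | ')
      print()
    m=(q[:,2]>93)&(q[:,2]<103)&(q[:,0]<-50)&(q[:,0]>-95)
    h,e=np.histogram(q[m,1],np.arange(-66,67,6));print(h)
E
```

```text
top 6.4 [-114.9   93.3] [-59.7  70. ]
top 7.0 [-114.    93.3] [-59.2  71.2]
top 7.5 [-113.3   93.4] [-59.1  72.2]
-104 0  | -98 0  | -92 16 97.0 | -86 16 100.0 | -80 16 96.0 | -74 20 99.0 | -68 17 99.0 | -62 17 100.0 | -56 20 102.0 | -50 19 115.0 | -44 21 114.0 | -38 15 109.0 | -32 18 114.0 | -26 20 117.0 | 
-104 0  | -98 0  | -92 14 100.0 | -86 19 100.0 | -80 19 99.0 | -74 18 100.0 | -68 19 99.0 | -62 19 98.0 | -56 22 99.0 | -50 17 115.0 | -44 20 115.0 | -38 16 111.0 | -32 17 113.0 | -26 16 116.0 | 
[ 1  0 16 21 25 22 26  6  0  1  0  0  0  1 13 26 23 24 26  4  0  0]
scene 6.4 [-95.9  81.4] [-63.7  58.7]
scene 7.0 [-96.   81.4] [-63.2  58.4]
scene 7.5 [-95.5  81.2] [-62.8  58.7]
-104 0  | -98 2 96.0 | -92 34 93.0 | -86 29 63.0 | -80 21 97.0 | -74 22 62.0 | -68 19 96.0 | -62 19 96.0 | -56 51 103.0 | -50 21 107.0 | -44 17 106.0 | -38 20 92.0 | -32 19 111.0 | -26 18 114.0 | 
-104 0  | -98 1 95.0 | -92 30 95.0 | -86 24 96.0 | -80 25 96.0 | -74 22 96.0 | -68 21 96.0 | -62 22 96.0 | -56 55 101.0 | -50 28 111.0 | -44 21 110.0 | -38 17 89.0 | -32 22 111.0 | -26 19 114.0 | 
[ 0  0 22 31 28 28 22  1  0  0  0  0  0  0 24 27 22 27 23  4  0  0]
```

>>> jog_arm(plan=[[80,[0.3,0.5,0],[0,0,0]],[80,[0.6,1,0],[0,0,0]]])

```text
clock: 0.35
position: [217.2, 480.1, 190.3]
ee_rot: [0.988, -0.154, 0.0, 0.001]
contact_force: [-0.1, -0.6, 1.0]
gripper_width: 80.0
grasp_force: 0.0
```

>>> jog_arm(plan=[[80,[0.4,0.5,0],[0,0,0]],[80,[0.7,1,0],[0,0,0]]])

```text
clock: 0.6
position: [253.7, 363.0, 191.0]
ee_rot: [0.988, -0.154, -0.0, 0.0]
contact_force: [0.5, -1.0, -0.2]
gripper_width: 79.8
grasp_force: 0.0
```

>>> jog_arm(plan=[[80,[0.35,0.5,-0.1],[0,0,0]],[80,[0.7,1,-0.2],[0,0,0]]])

```text
clock: 0.85
position: [289.5, 246.3, 211.4]
ee_rot: [0.988, -0.154, -0.0, 0.0]
contact_force: [0.6, 0.4, 0.4]
gripper_width: 79.9
grasp_force: 0.0
```

>>> jog_arm(plan=[[70,[0.4,0.5,-0.1],[0,0,0]],[70,[0.7,1,-0.1],[0,0,0]]])

```text
clock: 1.1
position: [326.2, 130.4, 222.1]
ee_rot: [0.988, -0.154, 0.001, -0.001]
contact_force: [1.4, 0.2, 0.6]
gripper_width: 69.7
grasp_force: 0.0
```

>>> jog_arm(plan=[[60,[0.4,0.5,0],[0,0,0]],[58,[0.7,1,0],[0,0,0]]])

```text
clock: 1.35
position: [362.1, 13.5, 221.6]
ee_rot: [0.988, -0.154, 0.0, -0.0]
contact_force: [1.1, 0.3, 0.3]
gripper_width: 58.0
grasp_force: 0.0
```

>>> jog_arm(plan=[[58,[0.4,0.5,0],[0,0,-0.1]],[58,[0.7,1,0],[0,0,-0.26]],[58,[0.7,1,0],[0,0,-0.413]],[58,[0.7,1,0],[0,0,-0.413]]])

```text
clock: 1.85
position: [397.7, -102.1, 220.9]
ee_rot: [0.998, 0.059, -0.001, -0.0]
contact_force: [1.0, -0.3, 0.3]
gripper_width: 58.2
grasp_force: 0.0
```

>>> jog_arm(plan=[[58,[0.2,0.2,0.2],[0,0.1,0]],[58,[0.342,0.326,0.6],[0,0.25,0]],[58,[0.342,0.326,0.9],[0,0.3,0]],[58,[0.342,0.326,0.9],[0,0.3,0]]])

```text
clock: 2.35
position: [432.7, -128.8, 129.1]
ee_rot: [0.986, 0.06, 0.153, -0.01]
contact_force: [0.1, 0.5, 0.3]
gripper_width: 58.2
grasp_force: 0.0
```

```bash
python3 - <<'E'
from h import *
d=cap('scene');t=cap('top')
b=cv2.resize(d['img'][150:300,285:425],(0,0),fx=4,fy=4,interpolation=cv2.INTER_CUBIC)
cv2.imwrite('pics/c.png',b[:,:,::-1])
s=read_state();print(s['position'],R.from_quat(s['ee_rot']).as_matrix().round(3),s['contact_force'],s['joints'])
E
```

```text
[ 437.46523134 -128.81527178  132.90982441] [[ 0.943  0.123  0.308]
 [ 0.117 -0.992  0.038]
 [ 0.31   0.001 -0.951]] [0.42217805 0.36429153 0.53623542] [ 0.05504776  0.00426601 -0.6809328  -0.03834176 -0.57089062  1.66836079]
```

View pics/c.png

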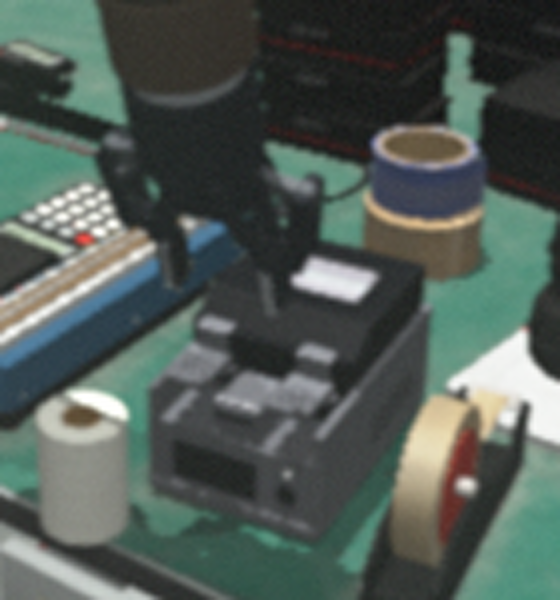

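The scene crop shows both fingertips, at (175,285) and (270,310), hovering above and in front of the cover with the tool leaning towards the robot. The tabs and label roll are undisturbed. I'll descend.

>>> jog_arm(plan=[[58,[-0.06,0.01,0.14],[0,0,0]],[58,[-0.123,0.01,0.275],[0,0,0]],[58,[-0.123,0.01,0.275],[0,0,0]],[58,[-0.123,0.01,0.275],[0,0,0]]])

```text
clock: 2.95
position: [434.8, -130.5, 103.1]
ee_rot: [0.986, 0.061, 0.158, -0.009]
contact_force: [0.1, 0.9, -1.2]
gripper_width: 57.6
grasp_force: 0.0
```

>>> jog_arm(plan=[[58,[-0.01,0,0.03],[0,0,0]],[58,[-0.02,0,0.06],[0,0,0]],[58,[-0.025,0,0.08],[0,0,0]],[58,[-0.025,0,0.08],[0,0,0]]])

```text
clock: 3.45
position: [432.9, -130.8, 92.9]
ee_rot: [0.986, 0.061, 0.156, -0.01]
contact_force: [0.6, -0.8, -0.9]
gripper_width: 58.1
grasp_force: 0.0
```

>>> jog_arm(plan=[[58,[-0.005,0,0.015],[0,0,0]],[58,[-0.01,0,0.03],[0,0,0]],[58,[-0.01,0,0.04],[0,0,0]],[58,[-0.01,0,0.04],[0,0,0]]])

```text
clock: 3.95
position: [433.3, -130.7, 88.9]
ee_rot: [0.986, 0.061, 0.156, -0.01]
contact_force: [0.1, -0.6, 0.1]
gripper_width: 57.8
grasp_force: 0.0
```

```bash
python3 - <<'E'
from h import *
d=cap('scene');t=cap('top')
b=cv2.resize(d['img'][190:290,300:400],(0,0),fx=6,fy=6,interpolation=cv2.INTER_CUBIC)
cv2.imwrite('pics/d.png',b[:,:,::-1])
s=read_state();print(s['position'],s['contact_force'])
E
```

```text
[ 433.35811484 -130.69333374   88.97306449] [ 0.12398295  0.99356043 -0.09987194]
```

View pics/d.png

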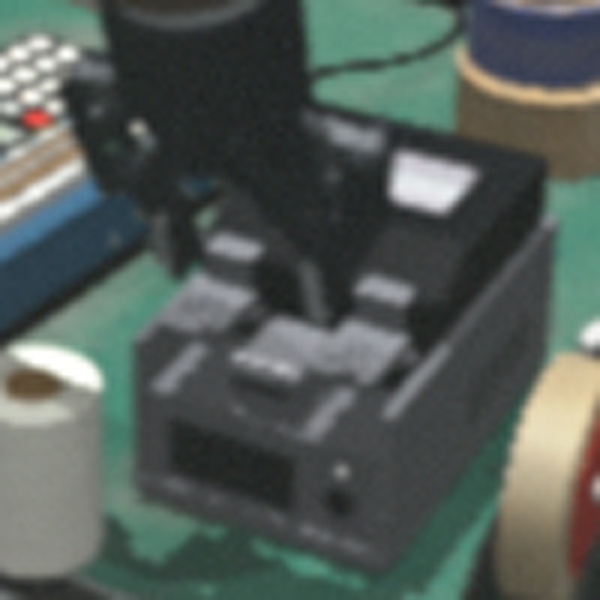

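The crop shows the right finger's tip at about (320,310), left of the right pad at (365,345), and the left tip at (180,270), left of the left pad at (210,300). They look off to the side or higher than I expected, so I'll check against the depth data.

```bash
python3 - <<'E'
from h import *
d=np.load('/tmp/scene.npz');Q=cloud(d);P=cloud(np.load('/tmp/top.npz'))
a=np.radians(7);M=np.array([[np.cos(a),-np.sin(a)],[np.sin(a),np.cos(a)]])
def loc(p): q=p.copy();q[...,:2]=(p[...,:2]-[516,-119])@M;return q
for u,v in [(353,241),(353,238),(352,235),(350,230),(330,235),(329,232),(328,228),(335,241),(361,248)]: print(u,v,Q[v,u].round(),loc(Q[v,u]).round())
K=d['intrinsics'];T=np.linalg.inv(d['extrinsics'])
def pr(p): c=T[:3,:3]@p+T[:3,3];return (K@c/c[2])[:2].round(1)
s=read_state();Rm=R.from_quat(s['ee_rot']).as_matrix();print(pr(s['position']))
for sy in(-36,36):
  w=s['position']+Rm@[0,sy,-5];print('exp tip',w.round(),loc(w).round(),pr(w))
for y in(34.5,-37.5):
  w=np.array([516,-119,98.]);w[:2]+=M@[-78,y];print('tab',w.round(),pr(w))
E
```

```text
353 241 [ 416. -167.  135.] [-105.  -36.  135.]
353 238 [ 409. -171.  148.] [-112.  -39.  148.]
352 235 [ 407. -170.  157.] [-115.  -37.  157.]
350 230 [ 396. -171.  176.] [-125.  -37.  176.]
330 235 [ 410. -103.  131.] [-103.   28.  131.]
329 232 [ 405. -104.  142.] [-108.   29.  142.]
328 228 [ 399. -105.  157.] [-114.   28.  157.]
335 241 [439. -98.  97.] [-74.  30.  97.]
361 248 [ 449. -170.   98.] [-72. -43.  98.]
[344.2 248.8]
exp tip [427. -95.  94.] [-85.  34.  94.] [331.4 243.6]
exp tip [ 436. -167.   94.] [-85. -38.  94.] [356.8 251.5]
tab [434. -94.  98.] [332.8 240.9]
tab [ 443. -166.   98.] [358.1 248.7]
```

```bash
python3 - <<'E'
from h import *
d=np.load('/tmp/scene.npz');Q=cloud(d)
for v in range(236,254): print(v,' '.join('%4d'%Q[v,u,2] for u in range(346,368)), '|',' '.join('%4d'%Q[v-8,u,2] for u in range(322,344)))
b=cv2.resize(d['img'][225:260,320:370],(0,0),fx=14,fy=14,interpolation=cv2.INTER_CUBIC)
cv2.imwrite('pics/e.png',np.clip(b[:,:,::-1].astype(float)*1.6,0,255))
E
```

```text
236   98   98  103  153  153  155  152  153  156  154  152  147  107  106  108  112  113  109  112  110  111  111 |   26   23  152  157  157  158  156  153  151  147  145   -2  108  108  109  110  109  111  111  109  112  112
237   94   94   98  150  152  152  149  149  151  152  149  144  108  106  114  114  112  112  113  112  109  108 |   21   21  150  153  154  155  153  153  148  145  145  106  108  107  114  111  110  108  109  111  111  110
238   93   91   92   93  147  149  147  147  148  148  142  142  106  114  114  113  113  112  112  113  114  112 |   19   16  146  145  153  150  150  148  147  142  140  106  109  113  112  112  114  115  111  108  108  110
239   90   90   89   89  143  143  144  144  144  144  141   97   99  111  110  112  112  113  111  114  114  113 |   17   13   12  143  145  147  148  144  142  142  138  106  112  112  113  113  112  114  112  111  111  109
240   84   88   88   87  139  140  140  138  140  142  140   95   97  108  108  107  110  111  110  113  114  109 |   12   12   -3  137  143  144  144  141  138  135  134   96  109  113  111  111 
[... 2385 characters left out ...]
 92   79   71   71 |    0   -1   83   94   97   96   97   95   97   98   98   96   98   97   95   96   95   90   82   80   81   74
252   84   87   86   84   82   92   93   96   95   96   96   96   96   97   98   98   95   93   66   69   69   69 |   -1   84   83   92   95   94   94   96   94   97   97   97   96   98   96   95   92   68   71   71   70   71
253   83   83   83   84   79   75   72   91   93   93   94   96   96   96   96   97   94   16   17   17   66   68 |   83   83   82   83   91   91   92   93   94   93   95   96   97   94   95   90   54   66   66   67   68   83[ WARN:0@0.025] global loadsave.cpp:1063 imwrite_ Unsupported depth image for selected encoder is fallbacked to CV_8U.
```

View pics/e.png

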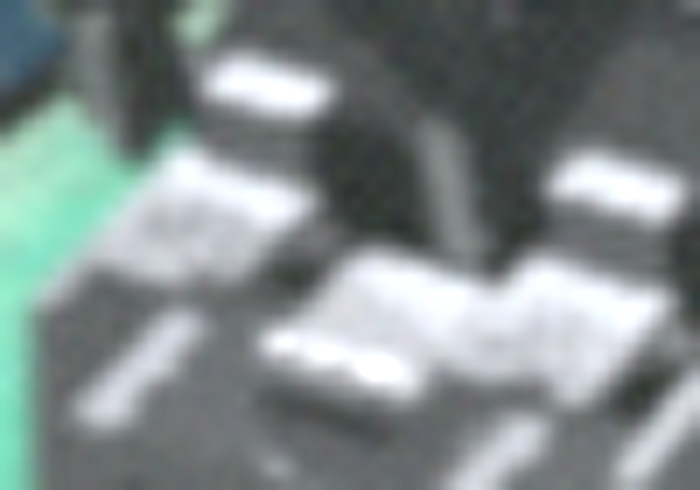

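The enlarged crop shows the finger ends at about (470,250) and (125,150), clearly above the pads. Depth puts them at z ≈ 128, so they are higher than the TCP reading suggests. I'll measure the tips in the tool frame.

```bash
python3 - <<'E'
from h import *
print(tcp_to_grasp if not callable(tcp_to_grasp) else tcp_to_grasp())
s=read_state();Rm=R.from_quat(s['ee_rot']).as_matrix();print(s['position'],s['gripper_width'])
for n in('scene','top'):
    p=cloud(np.load(f'/tmp/{n}.npz')).reshape(-1,3);t=(p-s['position'])@Rm
    m=(abs(t[:,0])<25)&(abs(t[:,1])<70)&(t[:,2]<-18)&(t[:,2]>-110)&(p[:,2]>120)
    t=t[m]
    for z in range(-110,-15,8):
        b=t[(t[:,2]>=z)&(t[:,2]<z+8)]
        for sg in(-1,1):
            c=b[b[:,1]*sg>0]
            if len(c)>3: print(n,z,sg,len(c),'x',np.percentile(c[:,0],[3,97]).round(),'y',np.percentile(c[:,1],[3,97]).round())
E
```

```text
18.700000000000003
[ 433.35811484 -130.69333374   88.97306449] 58.09559733242415
scene -110 -1 30 x [-18.   8.] y [-63. -23.]
scene -110 1 42 x [-19.   9.] y [22. 62.]
scene -102 -1 55 x [-15.   8.] y [-61. -30.]
scene -102 1 70 x [-15.   9.] y [29. 60.]
scene -94 -1 25 x [-15.   5.] y [-58. -30.]
scene -94 1 29 x [-15.   8.] y [30. 58.]
scene -86 -1 20 x [-14.   7.] y [-38. -29.]
scene -86 1 10 x [-14.  -6.] y [30. 42.]
scene -78 -1 21 x [-14.   6.] y [-42. -29.]
scene -78 1 17 x [-14.  -2.] y [29. 42.]
scene -70 -1 22 x [-12.   8.] y [-42. -28.]
scene -70 1 17 x [-13.   2.] y [30. 43.]
scene -62 -1 21 x [-14.   9.] y [-37. -28.]
scene -62 1 22 x [-14.   3.] y [30. 42.]
scene -54 -1 14 x [-12.   6.] y [-39. -29.]
scene -54 1 8 x [-13.  -7.] y [30. 37.]
top -110 -1 9 x [-1. 16.] y [-60. -25.]
top -110 1 16 x [-5. 13.] y [41. 57.]
top -102 -1 33 x [-7. 13.] y [-55. -34.]
top -102 1 21 x [-4. 12.] y [39. 56.]
top -94 -1 7 x [-7. 14.] y [-42. -31.]
top -94 1 4 x [11. 13.] y [33. 40.]
top -78 -1 4 x [ 7. 11.] y [-40. -30.]
top -78 1 4 x [ 9. 11.] y [29. 35.]
top -70 -1 5 x [ 4. 11.] y [-43. -34.]
top -70 1 4 x [ 8. 11.] y [29. 39.]
top -62 -1 6 x [-1. 11.] y [-42. -31.]
```

>>> jog_arm(plan=[[58,[0.067,0,0.12],[0,0,0]],[58,[0.067,0,0.25],[0,0,0]],[58,[0.067,0,0.28],[0,0,0]],[58,[0.067,0,0.28],[0,0,0]]])

```text
clock: 4.55
position: [447.9, -128.9, 63.7]
ee_rot: [0.986, 0.061, 0.155, -0.01]
contact_force: [-0.0, -0.3, 0.4]
gripper_width: 58.1
grasp_force: 0.0
```

>>> jog_arm(plan=[[58,[-0.005,0,0.02],[0,0,0]],[58,[-0.01,0,0.04],[0,0,0]],[58,[-0.015,0,0.06],[0,0,0]],[58,[-0.015,0,0.06],[0,0,0]]])

```text
clock: 5.05
position: [448.7, -128.8, 58.2]
ee_rot: [0.986, 0.061, 0.156, -0.01]
contact_force: [0.1, -0.7, 0.3]
gripper_width: 57.7
grasp_force: 0.0
```

```bash
python3 - <<'E'
from h import *
d=cap('scene')
b=cv2.resize(d['img'][210:260,315:380],(0,0),fx=11,fy=11,interpolation=cv2.INTER_CUBIC)
cv2.imwrite('pics/f.png',np.clip(b[:,:,::-1].astype(float)*1.4,0,255).astype(np.uint8))
s=read_state();print(s['position'],s['contact_force'])
E
```

```text
[ 448.66033899 -128.81772559   58.24992125] [0.5976898  0.03672928 0.51694278]
```

View pics/f.png

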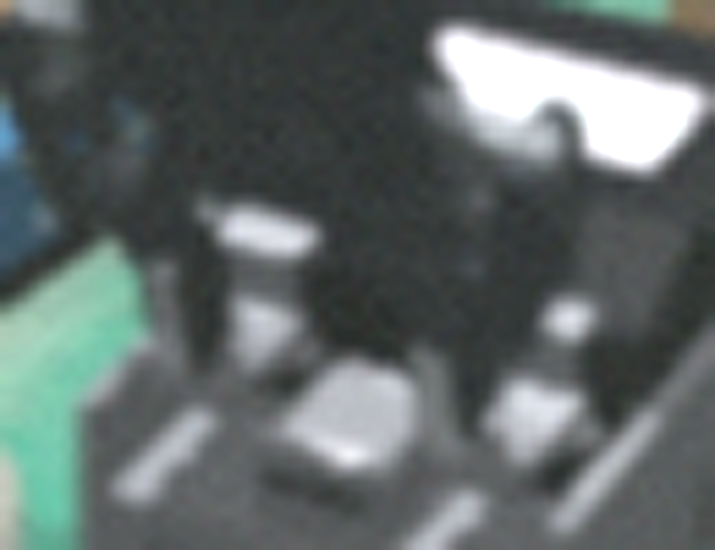

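The right finger now ends at about (460,450) and the left at (195,365), both covering part of their pads, with no force yet. I'll check tip height and pad positions numerically.

```bash
cat >> h.py <<'E'
M7=np.array([[np.cos(.122),-np.sin(.122)],[np.sin(.122),np.cos(.122)]])
def loc(p): q=np.array(p,float);q[...,:2]=(q[...,:2]-[516,-119])@M7;return q
def tips(d):
    s=read_state();Rm=R.from_quat(s['ee_rot']).as_matrix()
    C=cloud(d);t=(C-s['position'])@Rm;L=loc(C)
    return s,Rm,C,t,L
E
python3 - <<'E'
from h import *
d=np.load('/tmp/scene.npz');s,Rm,C,t,L=tips(d)
for v in range(236,256): print(v,' '.join('%4d'%L[v,u,2] for u in range(350,372)), '|',' '.join('%4d'%L[v-8,u,2] for u in range(326,346)))
for u,v in((354,248),(356,250),(357,250),(331,241),(333,243)): print(u,v,L[v,u].round(),t[v,u].round())
E
```

```text
236  150  152  152  153  152  146  149  148  158  159  160  162  162  162  152  151  109  109  111  111  111  113 |  159  158  160  161  161  158  144   -2  108  161  162  164  166  167  167  169  175  176  177  177
237  147  147  147  149  150  147  148  148  156  158  156  158  159  158  150  111  109  110  108  111  111  110 |  151  155  157  157  159  143  141  138  106  108  113  111  112  108  164  164  171  172  173  174
238  142  143  144  146  146  145  144  146  149  152  152  153  155  153  147  114  113  113  114  109  108  110 |  147  148  149  155  152  140  138  137  135  112  114  111  112  112  112  110  161  168  168  169
239   92  140  141  141  144  143  143  142  148  148  150  152  151  150  113  113  113  114  109  105  108  107 |  142  143  145  148  141  137  136  135  132  111  111  112  113  112  112  114  112  107  164  166
240   87   91  138  140  141  141  140  140  145  147  146  148  149  145  113  112  114  110  109  107  107  108 |  140  140  141  142  136  135  134  131  128  111  112  111  111  113  113  113  110  107  164  163
241   87   87  136  
[... 2729 characters left out ...]
 97   97   95   88   53   65   65   66   68   84   84   84
254   76   73   68   68   60   62   91   92   91   94   95   93   17   15   17   15   16   85   84   83   80  636 |   75   73   68   65   93   92   93   93   93   95   91   38   49   46   45   41   84   85   85  636
255   73   69   66   60   61   59   62   61   60   91   92   60   61   60   63   18   83   84   83   80   76   74 |   73   68   66   64   62   62   61   88   93   91   62   60   59   44   42   84   86   85   87   83
354 248 [-98. -36. 111.] [-13.  34. -59.]
356 250 [-88. -37. 100.] [ -7.  35. -46.]
357 250 [-82. -37.  96.] [ -2.  35. -41.]
331 241 [-99.  28. 111.] [-13. -30. -60.]
333 243 [-86.  30.  98.] [ -5. -31. -43.]
```

>>> jog_arm(plan=[[58,[0.047,0,0.015],[0,0,0]],[58,[0.047,0,0.015],[0,0,0]],[58,[0.035,0,0.05],[0,0,0]],[58,[0.028,0,0.072],[0,0,0]],[58,[0.028,0,0.072],[0,0,0]]])

```text
clock: 5.72
position: [452.6, -128.3, 51.7]
ee_rot: [0.986, 0.06, 0.155, -0.01]
contact_force: [-3.4, -1.6, 2.9]
gripper_width: 58.1
grasp_force: 1.8
```

>>> jog_arm(plan=[[58,[-0.005,0,0.015],[0,0,0]],[58,[-0.01,0,0.03],[0,0,0]],[58,[-0.01,0,0.03],[0,0,0]]])

```text
clock: 6.1
position: [452.6, -128.3, 48.6]
ee_rot: [0.986, 0.06, 0.155, -0.01]
contact_force: [-4.5, -0.8, 4.2]
gripper_width: 58.1
grasp_force: 2.4
```

>>> jog_arm(plan=[[58,[-0.01,0,0.02],[0,0,0]],[58,[-0.015,0,0.035],[0,0,0]],[58,[-0.015,0,0.035],[0,0,0]]])

```text
clock: 6.48
position: [452.5, -128.3, 45.5]
ee_rot: [0.986, 0.06, 0.156, -0.01]
contact_force: [-7.8, -0.3, 9.1]
gripper_width: 57.9
grasp_force: 5.8
```

```bash
python3 - <<'E'
from h import *
d=cap('scene');e=cap('top')
b=cv2.resize(d['img'][190:260,310:390],(0,0),fx=9,fy=8,interpolation=cv2.INTER_CUBIC)
cv2.imwrite('pics/g.png',np.clip(b[:,:,::-1].astype(float)*1.4,0,255).astype(np.uint8))
s=read_state();print(s['clock'],s['position'],s['contact_force'])
E
```

```text
6.575 [ 452.61055131 -128.31034769   45.54957966] [-8.05373909  0.08781619 10.51068327]
```

View pics/g.png

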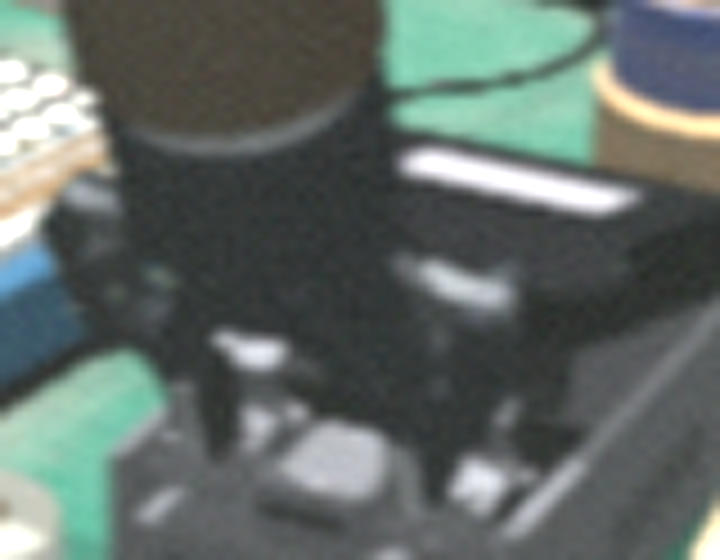

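The cover's front edge has lifted: there is a dark gap at (580,300) and the cover top is tilted at (520,180). I'll hold both tabs down while it opens.

>>> jog_arm(plan=[[58,[0,0,0],[0,0,0]],[58,[0,0,0],[0,0,0]],[58,[0,0,0],[0,0,0]],[58,[0,0,0],[0,0,0]],[58,[0,0,0],[0,0,0]],[58,[0,0,0],[0,0,0]],[58,[0,0,0],[0,0,0]],[58,[0,0,0],[0,0,0]]])

```text
clock: 7.58
position: [452.6, -128.3, 45.5]
ee_rot: [0.986, 0.06, 0.156, -0.01]
contact_force: [-8.1, -0.8, 9.6]
gripper_width: 57.9
grasp_force: 5.8
```

>>> jog_arm(plan=[[58,[0,0,0],[0,0,0]],[58,[0,0,0],[0,0,0]],[58,[0,0,0],[0,0,0]],[58,[0,0,0],[0,0,0]],[58,[0,0,0],[0,0,0]],[58,[0,0,0],[0,0,0]],[58,[0,0,0],[0,0,0]],[58,[0,0,0],[0,0,0]]])

```text
clock: 8.57
position: [452.6, -128.3, 45.6]
ee_rot: [0.986, 0.061, 0.156, -0.01]
contact_force: [-7.6, -0.9, 9.6]
gripper_width: 58.1
grasp_force: 5.8
```

```bash
python3 - <<'E'
from h import *
d=cap('scene');L=loc(cloud(d));c=L[(L[...,0]>-60)&(L[...,0]<95)&(abs(L[...,1]+15)<46)&(L[...,2]>60)&(L[...,2]<260)]
for x in range(-60,95,10):
    b=c[abs(c[:,0]-x)<5]
    if len(b): print(x,len(b),np.percentile(b[:,2],[5,50,95]).round())
s=read_state();print(s['clock'],s['position'],s['contact_force'])
E
```

```text
-60 35 [ 84.  94. 112.]
-50 34 [ 61.  84. 110.]
-40 7 [79. 81. 84.]
-30 54 [74. 80. 85.]
-20 14 [ 81. 127. 173.]
-10 100 [160. 171. 175.]
0 131 [172. 178. 182.]
10 203 [181. 187. 198.]
20 62 [ 85. 189. 198.]
30 20 [ 85. 166. 190.]
40 44 [ 85. 175. 188.]
50 38 [ 84. 157. 184.]
60 30 [ 73. 131. 159.]
70 26 [ 72. 117. 152.]
80 48 [ 84.  93. 137.]
90 268 [ 63.  80. 112.]
8.625 [ 452.55521185 -128.31485432   45.52522563] [-7.72263566  0.41857689  9.53910601]
```

Depth shows the cover standing at roughly 0.8 rad and still rising. I'll hold a bit longer, then lift off.

>>> jog_arm(plan=[[58,[0,0,0],[0,0,0]],[58,[0,0,0],[0,0,0]],[58,[0,0,0],[0,0,0]],[58,[0,0,0],[0,0,0]],[58,[0,0,0],[0,0,0]],[58,[0,0,0],[0,0,0]],[58,[0,0,0],[0,0,0]],[58,[0,0,0],[0,0,0]],[58,[0,0,0],[0,0,0]]])

```text
clock: 9.75
position: [452.6, -128.3, 45.5]
ee_rot: [0.986, 0.06, 0.156, -0.01]
contact_force: [-8.0, -1.0, 8.9]
gripper_width: 57.8
grasp_force: 5.8
```

>>> jog_arm(plan=[[58,[0,0,-0.1],[0,0,0]],[58,[0,0,-0.3],[0,0,0]],[58,[0,0,-0.7],[0,0,0]],[30,[0,0,-1],[0,0,0]],[0,[0,0,-1],[0,0,0]],[0,[0,0,-1],[0,0,0]],[0,[0,0,-1],[0,0,0]],[0,[0,0,-1],[0,0,0]],[0,[0,0,-1],[0,0,0]],[0,[0,0,-1],[0,0,0]]])

```text
clock: 11.0
position: [422.4, -132.1, 140.1]
ee_rot: [0.986, 0.061, 0.156, -0.01]
contact_force: [-0.5, -0.1, 0.1]
gripper_width: 0.3
grasp_force: 0.0
```

```bash
python3 - <<'E'
from h import *
d=cap('scene');e=cap('top')
b=cv2.resize(d['img'][150:290,285:425],(0,0),fx=4,fy=4,interpolation=cv2.INTER_CUBIC)
c=cv2.resize(e['img'][160:245,325:395],(0,0),fx=4,fy=4,interpolation=cv2.INTER_CUBIC)
g=np.zeros((560,840,3),np.uint8);g[:,:560]=b;g[:340,560:]=c
g=cv2.resize(g,(798,532))
cv2.imwrite('pics/i.png',np.clip(g[:,:,::-1].astype(float)*1.3,0,255).astype(np.uint8))
s,Rm,C,t,L=tips(d);print(s['clock'],s['position'],s['contact_force'],s['gripper_width'],s['joints'].round(2))
m=(abs(t[...,0])<25)&(abs(t[...,1])<30)&(t[...,2]<0)&(t[...,2]>-110);q=t[m]
for z in range(-80,0,6):
    b=q[(q[:,2]>=z)&(q[:,2]<z+6)]
    if len(b): print(z,len(b),np.percentile(b,[3,97],axis=0)[:,:2].round().tolist())
for n,D in(('scene',d),('top',e)):
    L=loc(cloud(D));m=(abs(L[...,0])<30)&(abs(L[...,1])<56)&(L[...,2]>30)&(L[...,2]<95);q=L[m]
    h,ed=np.histogram(q[q[:,2]>70][:,1],np.arange(-58,60,4));print(n,list(zip(ed[:-1],h)))
E
```

```text
11.1 [ 422.48648706 -132.03661877  140.29632173] [-0.0612182  -0.50455546  1.01366026] -0.057387120590247975 [ 0.05 -0.03 -0.69 -0.04 -0.6   1.68]
-80 13 [[-14.0, -9.0], [-7.0, 13.0]]
-74 21 [[-13.0, -13.0], [-3.0, 13.0]]
-68 27 [[-13.0, -13.0], [1.0, 14.0]]
-62 23 [[-14.0, -8.0], [5.0, 13.0]]
-56 21 [[-12.0, -12.0], [3.0, 14.0]]
-50 17 [[-13.0, -9.0], [-7.0, 11.0]]
-44 4 [[-12.0, -5.0], [-7.0, 6.0]]
scene [(np.int64(-58), np.int64(0)), (np.int64(-54), np.int64(5)), (np.int64(-50), np.int64(3)), (np.int64(-46), np.int64(3)), (np.int64(-42), np.int64(2)), (np.int64(-38), np.int64(1)), (np.int64(-34), np.int64(0)), (np.int64(-30), np.int64(0)), (np.int64(-26), np.int64(0)), (np.int64(-22), np.int64(0)), (np.int64(-18), np.int64(1)), (np.int64(-14), np.int64(1)), (np.int64(-10), np.int64(2)), (np.int64(-6), np.int64(6)), (np.int64(-2), np.int64(37)), (np.int64(2), np.int64(2)), (np.int64(6), np.int64(2)), (np.int64(10), np.int64(4)), (np.int64(14), np.int64(2)), (np.int64(18), np.int64(5)), (np.int64(22), np.int64(2)), (np.int64(26), np.int64(6)), (np.int64(30), np.int64(3)), (np.int64(
[... 325 characters left out ...]
int64(-38), np.int64(4)), (np.int64(-34), np.int64(4)), (np.int64(-30), np.int64(4)), (np.int64(-26), np.int64(4)), (np.int64(-22), np.int64(5)), (np.int64(-18), np.int64(6)), (np.int64(-14), np.int64(4)), (np.int64(-10), np.int64(4)), (np.int64(-6), np.int64(5)), (np.int64(-2), np.int64(28)), (np.int64(2), np.int64(14)), (np.int64(6), np.int64(4)), (np.int64(10), np.int64(5)), (np.int64(14), np.int64(4)), (np.int64(18), np.int64(5)), (np.int64(22), np.int64(3)), (np.int64(26), np.int64(4)), (np.int64(30), np.int64(6)), (np.int64(34), np.int64(3)), (np.int64(38), np.int64(4)), (np.int64(42), np.int64(8)), (np.int64(46), np.int64(28)), (np.int64(50), np.int64(4)), (np.int64(54), np.int64(5))]
```

View pics/i.png

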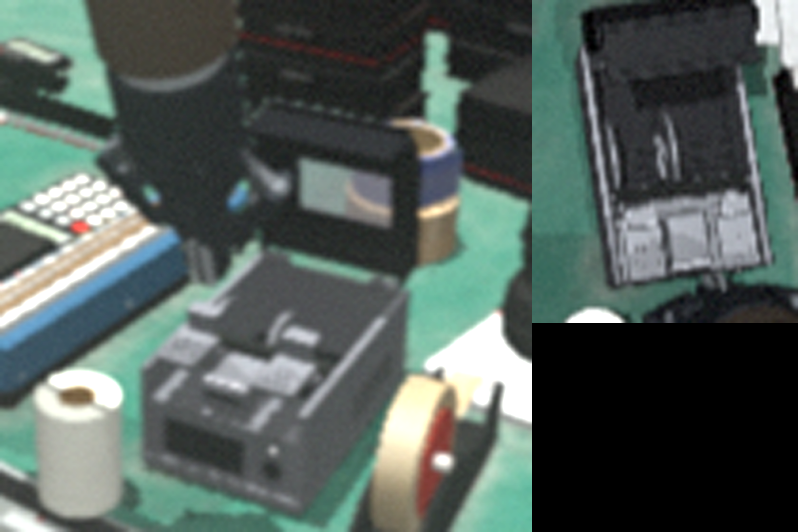

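The picture shows the cover standing fully open, the guide plate in the well at about (663,145) in the top inset, and the fixed plate at (612,145). The label roll hasn't moved. Depth puts the guide at printer y≈0 and the fixed plate at ≈46. Next I'll move the shut fingers over the gap.

>>> jog_arm(plan=[[0,[0.4,-0.1,0.1],[0,0,0]],[0,[0.7,-0.2,0.45],[0,0,0]],[0,[0.856,-0.234,0.795],[0,0,0]],[0,[0.856,-0.234,0.795],[0,0,0]],[0,[0.856,-0.234,0.795],[0,0,0]]])

```text
clock: 11.72
position: [524.4, -96.0, 91.5]
ee_rot: [0.986, 0.061, 0.156, -0.01]
contact_force: [-0.4, -0.0, 0.8]
gripper_width: -0.1
grasp_force: 0.0
```

```bash
cat > chk.py <<'E'
from h import *
d=cap('scene');e=cap('top')
s,Rm,C,t,L=tips(d);tip=s['position']+Rm@[0,0,-41];print(s['clock'],s['position'],s['contact_force'],'tip loc',loc(tip).round(1))
m=(abs(t[...,0])<16)&(abs(t[...,1])<18)&(t[...,2]<-20)&(t[...,2]>-70);q=L[m];w=t[m]
for z in range(-70,-20,6):
    b=(w[:,2]>=z)&(w[:,2]<z+6)
    if b.sum()>2: print(z,b.sum(),np.percentile(q[b],[5,95],axis=0).round().tolist())
for n,D in(('scene',d),('top',e)):
    L=loc(cloud(D));m=(abs(L[...,0])<32)&(abs(L[...,1])<58)&(L[...,2]>66)&(L[...,2]<93);q=L[m]
    h,ed=np.histogram(q[:,1],np.arange(-58,60,4));print(n,dict(zip(ed[:-1].tolist(),h.tolist())))
    g=q[(q[:,1]<(10 if len(__import__("sys").argv)<2 else -30))&(q[:,2]>74)];print(g.mean(0).round(1),len(g))
E
python3 chk.py
```

```text
11.825 [524.65967067 -96.08608906  92.41696068] [ 0.11323144 -0.85724627  0.25505244] tip loc [ -1.4  21.7 131.4]
-70 18 [[-24.0, 9.0, 151.0], [-11.0, 31.0, 155.0]]
-64 22 [[-21.0, 9.0, 144.0], [-11.0, 35.0, 152.0]]
-58 17 [[-19.0, 9.0, 138.0], [-4.0, 34.0, 147.0]]
-52 14 [[-17.0, 9.0, 134.0], [-3.0, 34.0, 141.0]]
-46 9 [[-15.0, 13.0, 129.0], [-10.0, 26.0, 133.0]]
scene {-58: 3, -54: 3, -50: 8, -46: 4, -42: 2, -38: 1, -34: 0, -30: 0, -26: 0, -22: 0, -18: 0, -14: 3, -10: 4, -6: 7, -2: 40, 2: 7, 6: 4, 10: 7, 14: 4, 18: 5, 22: 6, 26: 4, 30: 4, 34: 0, 38: 0, 42: 17, 46: 19, 50: 0, 54: 12}
[-15.2 -13.4  81. ] 80
top {-58: 20, -54: 0, -50: 0, -46: 0, -42: 0, -38: 0, -34: 0, -30: 0, -26: 0, -22: 0, -18: 0, -14: 0, -10: 0, -6: 0, -2: 10, 2: 3, 6: 0, 10: 0, 14: 0, 18: 0, 22: 0, 26: 0, 30: 0, 34: 0, 38: 0, 42: 2, 46: 15, 50: 0, 54: 9}
[ 18.4 -32.8  84.2] 24
```

>>> jog_arm(plan=[[0,[-0.05,0,0.15],[0,0,0]],[0,[-0.1,0,0.3],[0,0,0]],[0,[-0.15,0,0.45],[0,0,0]],[0,[-0.192,0,0.59],[0,0,0]],[0,[-0.192,0,0.59],[0,0,0]],[0,[-0.192,0,0.59],[0,0,0]]])

```text
clock: 12.58
position: [525.3, -96.0, 30.5]
ee_rot: [0.986, 0.061, 0.157, -0.01]
contact_force: [-0.7, -0.6, -0.4]
gripper_width: -0.3
grasp_force: 0.0
```

>>> jog_arm(plan=[[0,[0,0.02,0],[0,0,0]],[0,[0,0.05,0],[0,0,0]],[0,[0,0.08,0],[0,0,0]],[0,[0,0.12,0],[0,0,0]],[0,[0,0.12,0],[0,0,0]]])

```text
clock: 13.2
position: [526.4, -108.1, 29.2]
ee_rot: [0.986, 0.06, 0.156, -0.01]
contact_force: [0.2, 0.5, 0.1]
gripper_width: 0.1
grasp_force: 0.0
```

>>> jog_arm(plan=[[0,[0,0.04,0],[0,0,0]],[0,[0,0.08,0],[0,0,0]],[0,[0,0.12,0],[0,0,0]],[0,[0,0.15,0],[0,0,0]]])

```text
clock: 13.7
position: [528.2, -122.9, 29.2]
ee_rot: [0.986, 0.06, 0.156, -0.01]
contact_force: [1.3, 1.1, -0.6]
gripper_width: -0.3
grasp_force: 0.7
```

```bash
python3 chk.py
```

```text
13.8 [ 528.0874874  -123.04784424   29.13744618] [ 0.40267748  0.59603523 -0.49132665] tip loc [-1.2 -5.5 68.1]
-70 11 [[-22.0, -15.0, 88.0], [-13.0, 6.0, 93.0]]
-64 9 [[-20.0, -8.0, 81.0], [-14.0, 8.0, 84.0]]
-58 5 [[-17.0, -22.0, 77.0], [9.0, 4.0, 83.0]]
scene {-58: 4, -54: 5, -50: 7, -46: 3, -42: 2, -38: 0, -34: 0, -30: 0, -26: 6, -22: 7, -18: 0, -14: 7, -10: 8, -6: 8, -2: 12, 2: 5, 6: 8, 10: 4, 14: 4, 18: 5, 22: 2, 26: 4, 30: 3, 34: 0, 38: 0, 42: 14, 46: 11, 50: 0, 54: 5}
[-18.9 -17.1  82.7] 75
top {-58: 21, -54: 0, -50: 0, -46: 0, -42: 0, -38: 0, -34: 0, -30: 0, -26: 2, -22: 14, -18: 0, -14: 0, -10: 1, -6: 1, -2: 3, 2: 0, 6: 1, 10: 0, 14: 0, 18: 0, 22: 0, 26: 0, 30: 0, 34: 0, 38: 0, 42: 4, 46: 24, 50: 0, 54: 13}
[ 15.3 -33.4  84.4] 37
```

>>> jog_arm(plan=[[0,[0,0.04,0],[0,0,0]],[0,[0,0.08,0],[0,0,0]],[0,[0,0.12,0],[0,0,0]],[0,[0,0.15,0],[0,0,0]],[0,[0,0.17,0],[0,0,0]],[0,[0,0.18,0],[0,0,0]]])

```text
clock: 14.55
position: [530.3, -140.7, 29.2]
ee_rot: [0.986, 0.06, 0.156, -0.01]
contact_force: [1.1, 1.8, -0.4]
gripper_width: 0.2
grasp_force: 0.6
```

>>> jog_arm(plan=[[0,[0,0.01,0],[0,0,0]],[0,[0,0.02,0],[0,0,0]],[0,[0,0.03,0],[0,0,0]]])

```text
clock: 14.92
position: [530.6, -143.5, 29.2]
ee_rot: [0.986, 0.061, 0.156, -0.01]
contact_force: [0.7, 1.2, -1.7]
gripper_width: -0.1
grasp_force: 0.6
```

>>> jog_arm(plan=[[0,[0,0.01,0],[0,0,0]],[0,[0,0.02,0],[0,0,0]],[0,[0,0.03,0],[0,0,0]]])

```text
clock: 15.3
position: [531.0, -146.5, 29.2]
ee_rot: [0.986, 0.061, 0.156, -0.01]
contact_force: [0.5, 1.3, -0.9]
gripper_width: 0.1
grasp_force: 0.6
```

```bash
python3 chk.py x
```

```text
15.4 [ 531.00272225 -146.58877872   29.20208889] [ 0.31820571  1.24759904 -1.79664515] tip loc [ -1.1 -29.2  68.2]
-70 7 [[-17.0, -43.0, 89.0], [-11.0, -37.0, 95.0]]
-64 14 [[-19.0, -45.0, 81.0], [-7.0, -35.0, 87.0]]
-58 15 [[-15.0, -46.0, 77.0], [3.0, -38.0, 85.0]]
-52 9 [[-9.0, -47.0, 73.0], [9.0, -39.0, 81.0]]
-46 3 [[4.0, -46.0, 70.0], [9.0, -45.0, 75.0]]
-40 4 [[1.0, -46.0, 65.0], [12.0, -45.0, 70.0]]
scene {-58: 7, -54: 3, -50: 17, -46: 38, -42: 10, -38: 9, -34: 0, -30: 0, -26: 0, -22: 0, -18: 0, -14: 3, -10: 4, -6: 6, -2: 4, 2: 2, 6: 3, 10: 4, 14: 3, 18: 4, 22: 3, 26: 4, 30: 3, 34: 0, 38: 0, 42: 19, 46: 18, 50: 0, 54: 11}
[ -9.5 -45.   82.5] 67
top {-58: 13, -54: 0, -50: 1, -46: 16, -42: 4, -38: 0, -34: 2, -30: 1, -26: 3, -22: 1, -18: 0, -14: 0, -10: 0, -6: 0, -2: 0, 2: 0, 6: 0, 10: 0, 14: 0, 18: 0, 22: 0, 26: 0, 30: 0, 34: 0, 38: 0, 42: 2, 46: 17, 50: 0, 54: 11}
[ 17.8 -47.6  84.7] 27
```

>>> jog_arm(plan=[[0,[0,0.01,0],[0,0,0]],[0,[0,0.02,0],[0,0,0]],[0,[0,0.02,0],[0,0,0]]])

```text
clock: 15.78
position: [531.0, -147.3, 29.2]
ee_rot: [0.986, 0.061, 0.156, -0.01]
contact_force: [-0.4, 9.6, 1.3]
gripper_width: 0.1
grasp_force: 4.4
```

>>> jog_arm(plan=[[0,[0,0.01,0],[0,0,0]],[0,[0,0.015,0],[0,0,0]],[0,[0,0.015,0],[0,0,0]]])

```text
clock: 16.15
position: [531.0, -147.7, 29.1]
ee_rot: [0.986, 0.061, 0.156, -0.011]
contact_force: [-1.1, 14.8, 2.4]
gripper_width: -0.1
grasp_force: 7.5
```

The force rose to 15 N with almost no motion, so the guide is at its stop. I'll back off, lift out and verify.

>>> jog_arm(plan=[[0,[0,-0.04,0],[0,0,0]],[0,[0,-0.12,0],[0,0,0]],[0,[0,-0.12,0],[0,0,0]],[0,[0.1,-0.12,-0.3],[0,0,0]],[0,[0.15,-0.12,-0.6],[0,0,0]],[0,[0.25,-0.12,-1],[0,0,0]],[0,[0.25,-0.12,-1],[0,0,0]]])

```text
clock: 17.02
position: [525.2, -139.4, 136.0]
ee_rot: [0.985, 0.061, 0.16, -0.009]
contact_force: [0.3, 0.3, 0.0]
gripper_width: 0.0
grasp_force: 0.0
```

>>> jog_arm(plan=[[0,[-0.1,0,-0.5],[0,0,0]],[0,[-0.3,0,-0.8],[0,0,0]],[0,[-0.3,0,-0.8],[0,0,0]],[0,[-0.3,0,-0.8],[0,0,0]]])

```text
clock: 17.52
position: [469.7, -145.4, 197.7]
ee_rot: [0.986, 0.06, 0.155, -0.01]
contact_force: [0.3, -0.2, 0.1]
gripper_width: -0.4
grasp_force: 0.0
```

```bash
python3 chk.py x; python3 - <<'E'
from h import *
L=loc(cloud(np.load('/tmp/top.npz')));c=L[(L[...,0]>20)&(L[...,0]<130)&(abs(L[...,1])<55)&(L[...,2]>190)&(L[...,2]<240)];print('cover',len(c),c.min(0).round(),c.max(0).round())
C=cloud(np.load('/tmp/top.npz'));p=C[(C[...,0]>330)&(C[...,0]<430)&(C[...,1]>-90)&(C[...,1]<30)&(C[...,2]>65)&(C[...,2]<92)];print('roll',p.mean(0),len(p))
E
```

```text
17.625 [ 469.93855058 -145.36484782  197.31085051] [-0.33882208 -0.23764792  0.05017463] tip loc [-61.5 -20.6 236.3]
-70 24 [[-82.0, -34.0, 255.0], [-67.0, -10.0, 263.0]]
-64 25 [[-81.0, -34.0, 249.0], [-68.0, -8.0, 256.0]]
-58 22 [[-79.0, -34.0, 245.0], [-63.0, -9.0, 250.0]]
-52 21 [[-78.0, -32.0, 239.0], [-62.0, -8.0, 247.0]]
-46 8 [[-74.0, -26.0, 235.0], [-69.0, -16.0, 237.0]]
scene {-58: 5, -54: 4, -50: 32, -46: 28, -42: 2, -38: 0, -34: 0, -30: 0, -26: 0, -22: 0, -18: 0, -14: 3, -10: 6, -6: 3, -2: 4, 2: 4, 6: 4, 10: 3, 14: 3, 18: 5, 22: 3, 26: 4, 30: 3, 34: 0, 38: 0, 42: 20, 46: 18, 50: 0, 54: 13}
[ -7.2 -46.8  81.5] 57
top {-58: 35, -54: 5, -50: 11, -46: 33, -42: 8, -38: 5, -34: 5, -30: 5, -26: 6, -22: 5, -18: 5, -14: 6, -10: 3, -6: 7, -2: 5, 2: 6, 6: 6, 10: 4, 14: 4, 18: 8, 22: 4, 26: 5, 30: 6, 34: 4, 38: 4, 42: 13, 46: 33, 50: 3, 54: 19}
[ -7.3 -47.2  83.2] 87
cover 702 [ 69. -55. 190.] [124.  55. 225.]
roll [nan nan nan] 0<stdin>:3: RuntimeWarning: Mean of empty slice.
  ret = um.true_divide(
```

```bash
python3 - <<'E'
from h import *
C=cloud(np.load('/tmp/scene.npz'));p=C[(C[...,0]>330)&(C[...,0]<430)&(C[...,1]>-60)&(C[...,1]<30)&(C[...,2]>60)&(C[...,2]<90)];print('roll',p.mean(0),len(p))
if len(p)>80: print(job_done())
E
```

```text
roll [363.25750129 -45.93137027  75.59456137] 174
the job is handed in; nothing more can be done
None
```

I pressed both release tabs down together and held them until the cover was well up; it then opened fully. I pushed the roll guide outwards to its stop (about 15 N against it). The label roll hadn't moved, the fingers were clear of everything, and the job was handed in at about 18 s; the verdict wasn't shown.

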